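Fill the sweet tin and hold its lid ready

ROBOT

A 7-joint arm with a two-finger parallel gripper is mounted at the origin on the work surface. World frame = base frame: x ahead of the robot, y to its left, z up, the work surface at z = 0. Lengths are in m, angles in rad, forces in N, time in s.
With the tool pointing down it reaches from about 0.35 to 0.775 m from the base axis. Payload 3.1 kg.
Tool frame: the origin (TCP) lies on the centre line of the jaws, within the pads' length; the fingertips stand 8 mm ahead of it and the grasp point (between the pads) lies 11 mm behind it; z points along the fingers, y is the line along which they close (so a half turn about z gives the same grasp; the last joint's range is limited). The gripper opens to 85 mm and grips with 20 to 120 N. Pads are 22 mm wide; open, the fingers measure 114 mm over their backs; the gripper's body (76 mm by 85 mm) begins 54 mm behind the grasp point. The pads swing forward as they close: fully open they stand 13 mm farther back than shut.
Start: joints at [1.114, 0.311, 0.014, 1.512, -0.004, 1.319, -0.027], TCP at [0.222, -0.503, 0.209] pointing down, gripper open.
Joint ranges: [-2.7, 2.7], [-0.3, 1.91], [-1.27, 1.3], [0.12, 2.57], [-1.44, 4.58], [0.2, 2.03], [-3.05, 3.05]. Speed limits (rad/s): [2.79, 2.79, 3.14, 3.14, 3.14, 3.14, 3.14].

INTERFACE

Orientations are given as a rotation vector (axis times angle).
In Python, from cell import robot, camera gives the robot as it stands. The module is installed in compiled form; this text tells all that it offers.
- The arm moves only by the tool move_arm, never from a script. Its argument "plan" is a list of rows, each a list of 3 entries, a list of its own where there are three numbers: the shift along the tool's x, y, z in cm, then the turn, a rotation vector about the tool's x, y, z in rad, then the finger opening in cm, from 0 to 8.54. In form: [[[x, y, z], [wx, wy, wz], grip], ...]. A call has 1 to 20 rows; each row shifts and turns the commanded pose from where the row before left it, along the tool's axes as they then stand; what a row does not reach is not made up. A row lasts 1/8 s, in which the tool goes at most 62.5 mm and 10.7 degrees, less where a joint would pass 70% of its speed; a pose out of reach is approached as far as the arm can. A call with a gripper value outside its range is refused whole. The fingers move at their own pace and stop on an object; "grip_force" is the grip in N (left out, the last holds). Time passes only in rows, so rows that do not move let the fingers close. It gives the time, the measured TCP pose, the force, the opening and the grip force at its end, in the units of the state.
- robot.read_state(): the state, without advancing time (a new reading comes with each control period).
- camera(name): name is "scene" or "side" or "wrist"; returns a dict with "color" (420x560x3 uint8, red, green, blue), "intrinsics" (3x3 intrinsics, pixels), "R" (3x3) and "t" (3): a world point X has camera coordinates R X + t. Camera axes: x right, y down, z forward; pixel columns grow to the right and rows downward; lengths in m; the calibration is good to about 2 mm. A picture is of the moment at which its call begins. There is no depth.
- robot.hand_in(): hands the job in; it is judged then, once.
The state is a dict: "time_s": time; "qpos": joint angles; "joint_vel": joint speeds; "joint_efforts": joint torques, N m; "eef_pos": TCP position; "orientation": TCP orientation; "force": force on the tool from outside, world axes, zero at the start; "ft_torque": the same for the moment, N m; "opening": opening from 0.0 (shut) to 1.0 (fully open); "grip_force": force on a finger pad.
Only numpy, scipy, OpenCV 4.12 (cv2) and the standard library are available. Lean on these libraries where they do the work, as an engineer would, in place of code of your own. Each camera call takes 0.05 s, during which the arm holds its last target. There are 200 camera calls.

TASK

Tip the four pieces of fudge off the blue snack tray into the open green tin, then set the empty tray back down flat on the counter and let go of it. Then bring the tin's wooden lid over the jars and beakers and keep holding it over the tin, level, centred and square with the rim and about 15 mm above it, so that I can fit a new seal: finish while still holding it there, and never let the lid touch the tin. Leave the tin, the spice jars and the copper beakers where they stand.

Things in the scene. Friction and masses are not known exactly. Their poses are not given: they have to be found in the camera images.
- tin: Loose, open rectangular green tin with a brass-coloured rim, 0.9 kg: 170 (its x) x 130 (its y) x 100 mm high outside, walls and floor 4 mm, standing upright on the counter. Origin: centre of the underside; z up. It stands about straight ahead of the robot, its long axis roughly along the world x.
- tin_mouth (a point): Centre of the tin's mouth, in the plane of the rim, 100 mm above the tin's underside.
- lid: Loose wooden lid of the tin, about 0.25 kg, flat on the counter to the left or right of the tin (the tray is on the other side): a plate 170 (its x) x 130 (its y) x 12 mm, flat underneath, with a bar handle on its middle. Origin: centre of the underside; z up. Turning it half round makes no difference.
- lid_handle (a point): Middle of the lid's handle, 37 mm above the lid's underside. The handle is a dark upright bar 90 (lid's x) x 12 (lid's y) mm, from 12 to 48 mm above the underside; pinch it across the lid's y.
- tray: Loose blue glazed snack tray, about 0.35 kg, flat on the counter, the four pieces on it: 180 (its x) x 100 (its y) mm, floor 5 mm thick; walls 5 mm thick, 22 mm high on both long sides and the +x end; the -x end is open, a plain lip that the pieces slide off. Origin: centre of the underside; z up. At the start the lip points roughly to world -x.
- tray_handle (a point): Middle of the tray's handle bar, 72 mm above the tray's underside. The dark wooden bail handle spans the tray across its middle: two thin posts outside the long walls (112 mm over all) carry a bar along the tray's y, 10 mm thick (x), from 62 to 82 mm above the underside; pinch it across the tray's x.
- tray_lip (a point): Middle of the tray's open edge, on its floor: 90 mm towards -x from the tray's origin, 5 mm above the underside.
- fudge0: Loose brown-red piece of fudge, 28 x 24 x 20 mm high, 20 g, lying on the tray; slips on the glaze once the tray leans by about 15 to 25 degrees. Origin: centre of the underside.
- fudge1: Loose brown-red piece of fudge, 28 x 24 x 20 mm high, 20 g, lying on the tray; slips on the glaze once the tray leans by about 15 to 25 degrees. Origin: centre of the underside.
- fudge2: Loose brown-red piece of fudge, 28 x 24 x 20 mm high, 20 g, lying on the tray; slips on the glaze once the tray leans by about 15 to 25 degrees. Origin: centre of the underside.
- fudge3: Loose brown-red piece of fudge, 28 x 24 x 20 mm high, 20 g, lying on the tray; slips on the glaze once the tray leans by about 15 to 25 degrees. Origin: centre of the underside.
- spice_a: Bystander, loose: amber spice jar with wooden cap, 52 mm across, 115 mm high, between the tin and the right-hand thing. Origin: centre of the underside.
- spice_b: Bystander, loose: clear spice jar with steel cap, 52 mm across, 115 mm high, beside the amber one, farther from the robot. Origin: centre of the underside.
- beaker_a: Bystander, loose: copper beaker, 54 mm across, 110 mm high, between the tin and the left-hand thing. Origin: centre of the underside.
- beaker_b: Bystander, loose: a second copper beaker of the same size, farther from the robot. Origin: centre of the underside.
Things that resemble listed ones, but are neither listed nor needed, are in the scene too. Leave any yellow look-alike of the fudge1 alone. What is shaped like the lid but yellow is not meant.

How it is judged:
By the outcome, as a careful person would: the job done as asked, in the order asked, and still so for the second after the job is handed in, while the arm keeps its last pose, push and grip.
It also fails if it takes over 72 s, if anything falls off the work surface, if the arm or the gripper's body presses on something with over 40 N, if the wrist force passes 120 N, or if a joint passes its speed limit or range.

## Working session

There is one attempt and no reset: what is moved stays moved. The work goes in short steps, Python scripts to look and compute and a tool call to move; the robot and the scene stay as the last step left them, time stands still between calls to the robot, and variables do not carry over. Pictures are saved under pics/ and viewed, at most 10 in all, crops included, and the job is handed in when it is done.

Besides the shell and the picture viewer there is one more tool, called after "Request:" as name([rows], argument=value, ...), one row to a line, values as JSON. move_arm: Moves the arm, as the interface text tells. Its arguments: {"type":"object","properties":{"plan":{"type":"array","items":{"type":"array"}},"grip_force":{"type":"number"}},"required":["plan"]}

```bash
mkdir -p pics
cat > h.py <<'E'
import numpy as np, cv2
from cell import robot, camera
def snap(n,f=None):
    c=camera(n)
    if f: cv2.imwrite('pics/'+f,c['color'][:,:,::-1])
    return c
def ray(c,u,v,z):
    K,R,t=[np.array(c[k]) for k in('intrinsics','R','t')]
    o=-R.T@t; d=R.T@np.linalg.solve(K,[u,v,1.]); return o+d*(z-o[2])/d[2]
def proj(c,X):
    p=np.array(c['intrinsics'])@(np.array(c['R'])@np.array(X)+np.array(c['t'])); return p[:2]/p[2]
E
python3 - <<'E'
from h import *
a=snap('scene','s1.png');b=snap('side','d1.png')
for c in(a,b): print(-np.array(c['R']).T@c['t'])
s=robot.read_state();print(s)
E
```

```text
[ 0.85112378 -0.51518098  0.95357267]
[ 0.30880705 -0.87000335  0.60194365]
{'time_s': 0.1, 'qpos': array([ 1.11428665,  0.31166442,  0.01402086,  1.51290426, -0.00443599,
        1.31920349, -0.02720309]), 'joint_vel': array([ 0.00111939, -0.00058954, -0.0003358 , -0.0023006 ,  0.0015038 ,
       -0.00158726, -0.0010994 ]), 'joint_efforts': array([ 6.71566377e-04, -3.80854583e+01,  1.46817877e-01, -2.31241733e+01,
        1.23886467e-02,  8.07839271e-03,  2.46286072e-05]), 'eef_pos': array([ 0.22138356, -0.50270628,  0.20831648]), 'orientation': array([-3.07220804e+00, -6.46548177e-01,  7.92164124e-04]), 'force': array([ 0.35409152, -1.27995426,  0.39661357]), 'ft_torque': array([-0.02321712,  0.00238034,  0.05464415]), 'grip_force': 0.0, 'opening': 1.0014094601711954}
```

View pics/s1.png

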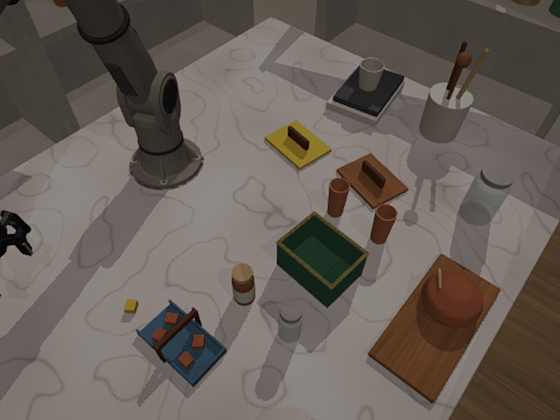

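View pics/d1.png

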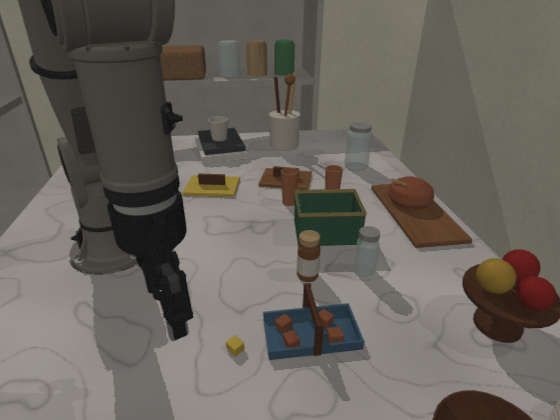

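The scene view shows the tray at about (182,340), the tin at (322,258), the wooden lid at (372,180), the beakers at (338,197) and (383,224), and the jars at (243,284) and (290,322). The yellow decoys are at (298,144) and (131,306).

Run:
```python
from h import *
a=snap('scene');b=snap('side')
np.savez('cams.npz',**{n+k:np.array(c[k]) for n,c in(('a',a),('b',b)) for k in c})
def crop(c,u,v,w,h): return cv2.resize(c['color'][v:v+h,u:u+w,::-1],(400,300),interpolation=cv2.INTER_CUBIC)
o=np.vstack([np.hstack([crop(a,130,290,100,100*3//4+20),crop(a,270,205,100,100)]),np.hstack([crop(a,330,145,80,70),crop(b,260,285,104,78)])])
o=np.vstack([np.hstack([crop(a,130,298,120,90),crop(a,260,210,120,90)]),np.hstack([crop(a,330,150,80,60),crop(b,258,283,104,78)])])
cv2.imwrite('pics/c1.png',o)
def norm(m): return cv2.moments(m.astype(np.uint8))
for n,c in(('a',a),('b',b)):
    hsv=cv2.cvtColor(c['color'],cv2.COLOR_RGB2HSV)
    for nm,lo,hi in(('blue',(100,100,30),(125,255,255)),('green',(60,100,20),(90,255,255)),('brass',(15,70,60),(30,200,255)),('orange',(5,90,60),(14,255,255)),('red',(0,100,60),(7,255,255))):
        m=cv2.inRange(hsv,lo,hi); k,l,st,ce=cv2.connectedComponentsWithStats(m)
        print(n,nm,[(tuple(st[i].tolist()),ce[i].round(1).tolist()) for i in np.argsort(-st[1:,4])[:6]+1 if st[i,4]>15])
```

```text
a blue [((161, 320, 65, 66, 1840), [192.9, 352.2]), ((137, 300, 49, 47, 517), [159.3, 322.7])]
a green [((283, 217, 80, 66, 2471), [322.4, 249.1]), ((277, 246, 89, 61, 1294), [315.7, 278.2]), ((550, 0, 10, 18, 76), [555.1, 8.0])]
a brass [((449, 225, 111, 195, 9175), [522.4, 353.0]), ((265, 120, 67, 50, 1460), [297.7, 144.8]), ((276, 211, 93, 79, 505), [323.8, 249.3]), ((232, 263, 21, 22, 358), [241.7, 273.7]), ((456, 48, 33, 51, 286), [473.1, 71.9]), ((124, 299, 13, 14, 125), [129.8, 305.3])]
a orange [((369, 254, 131, 148, 9395), [435.1, 326.4]), ((328, 154, 80, 90, 2972), [367.2, 192.8]), ((152, 310, 45, 39, 264), [166.7, 331.0]), ((178, 351, 16, 17, 147), [185.4, 358.5]), ((192, 335, 13, 12, 132), [198.2, 340.5]), ((459, 51, 13, 13, 125), [464.8, 57.2])]
a red []
b blue [((264, 308, 50, 50, 1065), [289.3, 334.4]), ((328, 305, 36, 46, 508), [347.2, 328.8]), ((323, 339, 12, 14, 55), [327.3, 345.3]), ((333, 305, 10, 6, 27), [338.3, 306.9])]
b green []
b brass [((476, 258, 40, 36, 1122), [495.6, 275.5]), ((160, 45, 44, 35, 1011), [181.6, 62.3]), ((182, 175, 58, 22, 841), [211.3, 187.3]), ((247, 40, 20, 36, 695), [256.5, 57.6]), ((299, 230, 21, 18, 312), [309.0, 238.2]), ((226, 335, 18, 22, 268), [234.7, 345.4])]
b orange [((372, 177, 100, 71, 3653), [419.7, 213.2]), ((259, 167, 52, 39, 1054), [286.4, 181.8]), ((304, 284, 39, 59, 593), [324.8, 319.6]), ((275, 314, 25, 33, 436), [286.8, 330.6]), ((325, 165, 18, 24, 357), [333.1, 176.4]), ((298, 244, 22, 16, 254), [308.3, 252.1])]
b red [((503, 249, 54, 61, 1691), [530.8, 279.6])]
```

View pics/c1.png

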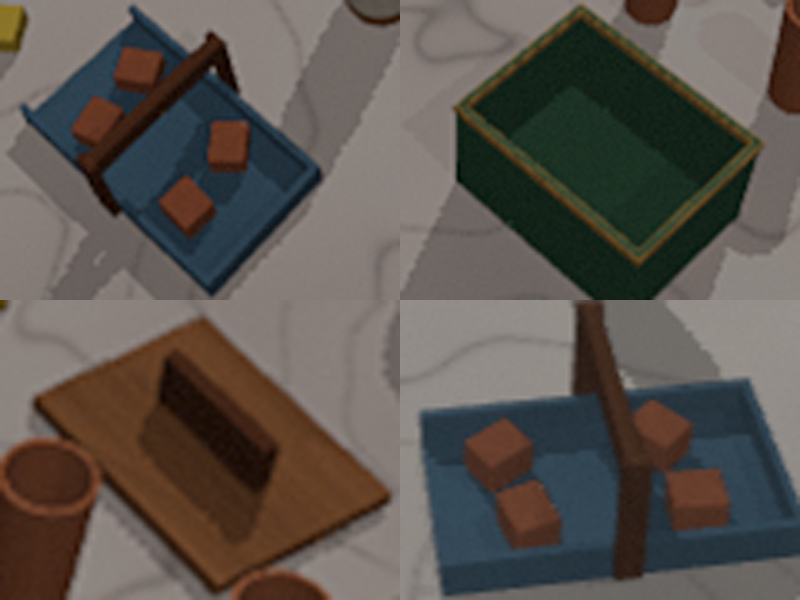

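The crops show the tray's lip end at the upper left, with its bar ends at (215,37) and (90,160). The tin's rim corners and the lid's corners and handle are clear. I'll cast these onto their planes.

Run:
```python
from h import *
f=np.load('cams.npz'); A={k[1:]:f[k] for k in f if k[0]=='a'};B={k[1:]:f[k] for k in f if k[0]=='b'}
def do(n,c,pts,x0,y0,s,z):
    P=np.array([ray(c,x0+(u+.5)/s-.5,y0+(v+.5)/s-.5,z)[:2] for u,v in pts]); d=np.roll(P,-1,0)-P
    print(n,P.round(4).tolist(),'mean',P.mean(0).round(4),'len',np.hypot(*d.T).round(4),'ang',np.degrees(np.arctan2(d[:,1],d[:,0])).round(1))
do('tray',A,[(133,9),(320,170),(212,290),(24,107)],130,298,10/3,.022)
do('traybar',A,[(216,38),(88,160)],130,298,10/3,.082)
do('traybarB',B,[(590,303-300),(634,450-300)] and [(190,3),(234,152)],258,283,400/104,.082)
do('trayB',B,[(21,112),(346,80)],258,283,400/104,.022)
do('tin',A,[(180,8),(362,146),(240,263),(57,107)],260,210,10/3,.1)
do('lid',A,[(203,18),(389,195),(218,284),(35,102)],330,150,5,.012)
do('lidh',A,[(175,53),(272,150)],330,150,5,.048)
do('fudge',A,[(135,60),(93,112),(230,135),(187,197)],130,298,10/3,.025)
for n,u,v,z in(('ba',339,183.5,.11),('bb',385,210,.11),('sa',242,270,.115),('sb',291,310,.115)): print(n,ray(A,u,v,z).round(3))
for n,u,v,z in(('ba',289.5,172,.11),('bb',333.5,169,.11),('sa',309.5,237,.115),('sb',369,233,.115)): print(n,ray(B,u,v,z).round(3))
```

```text
tray [[0.3635, -0.3061], [0.5421, -0.3051], [0.5444, -0.4023], [0.3629, -0.4004]] mean [ 0.4532 -0.3535] len [0.1785 0.0972 0.1815 0.0943] ang [  0.3 -88.6 179.4  89.6]
traybar [[0.4507, -0.2991], [0.4505, -0.4046]] mean [ 0.4506 -0.3518] len [0.1055 0.1055] ang [-90.1  89.9]
traybarB [[0.4498, -0.2944], [0.4493, -0.397]] mean [ 0.4496 -0.3457] len [0.1026 0.1026] ang [-90.3  89.7]
trayB [[0.3599, -0.3002], [0.5378, -0.3002]] mean [ 0.4488 -0.3002] len [0.1779 0.1779] ang [ -0. 180.]
tin [[0.492, 0.0644], [0.6607, 0.0495], [0.6496, -0.0786], [0.48, -0.0619]] mean [ 0.5706 -0.0066] len [0.1694 0.1286 0.1704 0.1269] ang [ -5.  -94.9 174.4  84.6]
lid [[0.4477, 0.4172], [0.6061, 0.3653], [0.5674, 0.2465], [0.4111, 0.2932]] mean [0.5081 0.3305] len [0.1667 0.125  0.1631 0.1293] ang [ -18.1 -108.1  163.4   73.5]
lidh [[0.4665, 0.3467], [0.5491, 0.3184]] mean [0.5078 0.3325] len [0.0873 0.0873] ang [-18.9 161.1]
fudge [[0.3948, -0.3313], [0.4017, -0.3738], [0.4818, -0.3267], [0.4909, -0.3729]] mean [ 0.4423 -0.3512] len [0.0431 0.0929 0.0471 0.1047] ang [-80.8  30.4 -78.9 156.6]
ba [0.489 0.174 0.11 ]
bb [0.625 0.176 0.11 ]
sa [ 0.477 -0.176  0.115]
sb [ 0.618 -0.181  0.115]
ba [0.49 0.17 0.11]
bb [0.628 0.174 0.11 ]
sa [ 0.477 -0.182  0.115]
sb [ 0.614 -0.184  0.115]
```

Request:
move_arm([
  [[0,0,0],[0,0,-0.165],5],
  [[0,0,0],[0,0,-0.165],5],
  [[0,0,0],[0,0,-0.165],5],
  [[0,0,0],[0,0,-0.165],5],
  [[0,0,0],[0,0,-0.165],5],
  [[0,0,0],[0,0,-0.165],5],
  [[0,0,0],[0,0,-0.165],5],
  [[3,4.6,0],[0,0,0],5],
  [[3,4.6,0],[0,0,0],5],
  [[3,4.6,0],[0,0,0],5],
  [[3,4.6,0],[0,0,0],5],
  [[3,4.6,0],[0,0,0],5],
  [[0,0,3],[0,0,0],5],
  [[0,0,3],[0,0,0],5],
  [[0,0,0],[0,0,0],5],
  [[0,0,0],[0,0,0],5],
])

```text
time_s: 2.2
eef_pos: [0.4523, -0.3541, 0.1503]
orientation: [2.222, 2.219, 0.0]
force: [0.0, 0.4, -0.2]
opening: 0.581
grip_force: 0.0
```

```bash
cat >> h.py <<'E'
from scipy.spatial.transform import Rotation as Ro
def st():
    s=robot.read_state(); R=Ro.from_rotvec(s['orientation']).as_matrix()
    print('t',round(s['time_s'],2),'p',s['eef_pos'].round(4),'grasp',(s['eef_pos']-.011*R[:,2]).round(4),'\nx',R[:,0].round(3),'y',R[:,1].round(3),'z',R[:,2].round(3),'\nq',s['qpos'].round(2),'F',s['force'].round(1),'open',round(float(s['opening']),3),'g',round(float(s['grip_force']),1)); return s,R
E
python3 - <<'E'
from h import *
st(); snap('wrist','w1.png')
E
```

```text
t 2.2 p [ 0.4523 -0.3541  0.1503] grasp [ 0.4523 -0.3541  0.1613] 
x [ 0.001  1.    -0.001] y [ 1.    -0.001  0.001] z [ 0.001 -0.001 -1.   ] 
q [ 0.84  0.41 -0.29  1.53  0.12  1.21  0.53] F [ 0.   0.4 -0.2] open 0.581 g 0.0
```

View pics/w1.png

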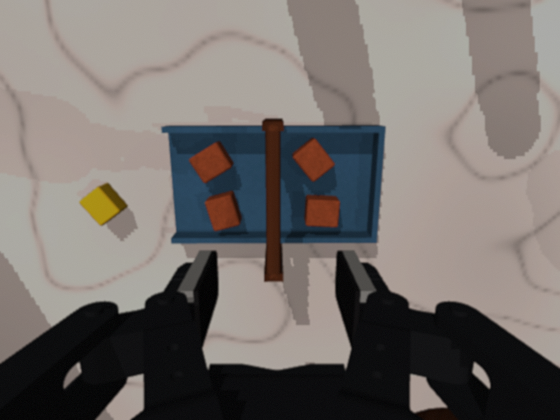

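The wrist view shows the bar from (274,122) to (274,278), lined up with the fingers. The tray's four wall-top corners are also in view.

Run:
```python
from h import *
c=snap('wrist')
for p in[(273,120),(273.5,281)]: print(ray(c,*p,.082).round(4))
for p in[(165,127),(384,128),(379,241),(174,241)]: print(ray(c,*p,.022).round(4))
```

```text
[ 0.4492 -0.2941  0.082 ]
[ 0.4492 -0.4067  0.082 ]
[ 0.3622 -0.3014  0.022 ]
[ 0.5381 -0.3024  0.022 ]
[ 0.5414 -0.3993  0.022 ]
[ 0.3619 -0.3989  0.022 ]
```

Request:
move_arm([
  [[0.3,-0.2,2.2],[0,0,0],5],
  [[0,0,2.2],[0,0,0],5],
  [[0,0,2.2],[0,0,0],5],
  [[0,0,2.2],[0,0,0],5],
  [[0,0,0],[0,0,0],5],
  [[0,0,0],[0,0,0],0.5],
  [[0,0,0],[0,0,0],0.5],
  [[0,0,0],[0,0,0],0.5],
  [[0,0,0],[0,0,0],0.5],
  [[0,0,0],[0,0,0],0.5],
  [[0,0,0],[0,0,0],0.5],
  [[0,0,-1],[0,0,0],0.5],
  [[0,0,-2],[0,0,0],0.5],
  [[0,0,-2],[0,0,0],0.5],
  [[0,0,0],[0,0,0],0.5],
  [[0,0,0],[0,0,0],0.5],
], grip_force=80)

```text
time_s: 4.3
eef_pos: [0.4495, -0.3504, 0.1109]
orientation: [-2.222, -2.22, 0.0]
force: [0.6, 0.2, -0.6]
opening: 0.059
grip_force: 0.0
```

Run:
```python
from h import *
st(); c=snap('side','d2.png')
```

```text
t 4.3 p [ 0.4495 -0.3504  0.1109] grasp [ 0.4495 -0.3504  0.1219] 
x [0.001 1.    0.   ] y [ 1.    -0.001 -0.001] z [-0.001  0.    -1.   ] 
q [ 0.84  0.44 -0.29  1.59  0.13  1.13  0.52] F [ 0.6  0.2 -0.6] open 0.059 g 0.0
```

View pics/d2.png

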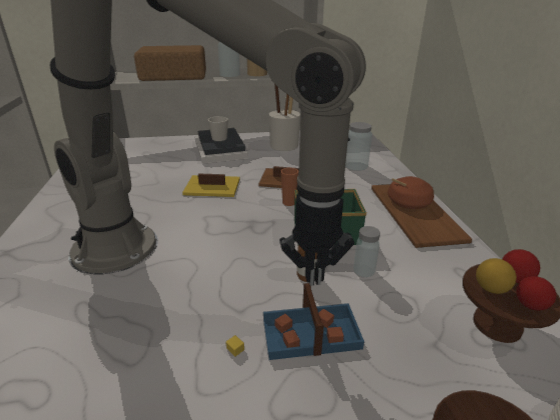

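The gripper closed on nothing and the tray still lies at (312,330). I'll check the hand's position and calibration against the image.

Run:
```python
from h import *
s,R=st()
for n in('side','scene'):
    c=snap(n); p=s['eef_pos']
    for nm,X in(('tip',p+.008*R[:,2]),('bar',[.449,-.3505,.082]),('barL',[.449,-.2945,.082]),('barR',[.449,-.4065,.082])): print(n,nm,proj(c,X).round(1))
    if n=='scene': o=cv2.resize(c['color'][260:400,110:270,::-1],(640,560),interpolation=2)
w=snap('wrist'); o2=w['color'][:,:,::-1]
cv2.imwrite('pics/k.png',np.hstack([cv2.resize(o,(400,350)),cv2.resize(o2,(400,350))]))
```

```text
t 4.35 p [ 0.4492 -0.3502  0.1105] grasp [ 0.4492 -0.3502  0.1215] 
x [0.001 1.    0.001] y [ 1.    -0.001 -0.001] z [-0.001  0.001 -1.   ] 
q [ 0.84  0.44 -0.29  1.59  0.13  1.13  0.52] F [-0.2  0.7 -0.1] open 0.058 g 0.0
side tip [313.3 295.1]
side bar [312.7 303.4]
side barL [306.7 283.5]
side barR [319.5 326.2]
scene tip [174.2 321.7]
scene bar [175.7 325.9]
scene barL [195.5 307.1]
scene barR [154.8 345.9]
```

View pics/k.png

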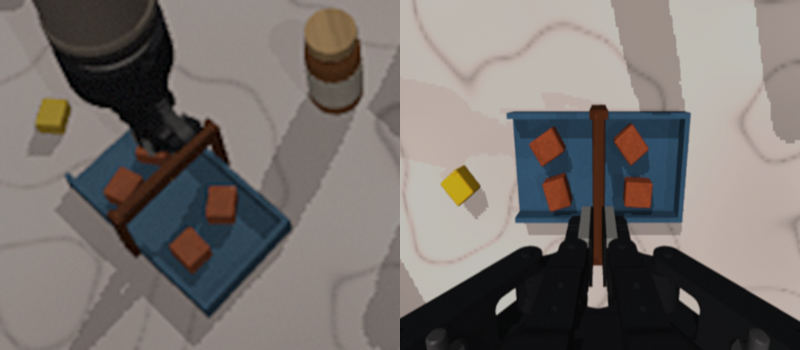

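Request:
move_arm([
  [[0,0,-1.5],[0,0,0],4],
  [[0,0,0],[0,0,0],4],
  [[0,0,0],[0,0,0],4],
  [[0,0,0],[0,0,0],4],
  [[0,0,0],[0,0,0],4],
  [[0,0,2.2],[0,0,0],4],
  [[0,0,2.2],[0,0,0],4],
  [[0,0,2.2],[0,0,0],4],
  [[0,0,0],[0,0,0],4],
])

```text
time_s: 5.62
eef_pos: [0.4481, -0.3495, 0.0583]
orientation: [-2.219, -2.217, 0.001]
force: [-1.0, -0.2, -0.9]
opening: 0.472
grip_force: 0.0
```

Run:
```python
from h import *
st(); a=snap('side');b=snap('wrist')
cv2.imwrite('pics/k2.png',np.hstack([cv2.resize(a['color'][200:370,230:400,::-1],(400,400),interpolation=2),cv2.resize(b['color'][:,:,::-1],(400,400))]))
```

```text
t 5.62 p [ 0.4481 -0.3495  0.0583] grasp [ 0.4481 -0.3495  0.0693] 
x [0.001 1.    0.003] y [ 1.    -0.001 -0.004] z [-0.004  0.003 -1.   ] 
q [ 0.83  0.5  -0.28  1.65  0.15  1.02  0.51] F [-1.  -0.2 -0.9] open 0.472 g 0.0
```

View pics/k2.png

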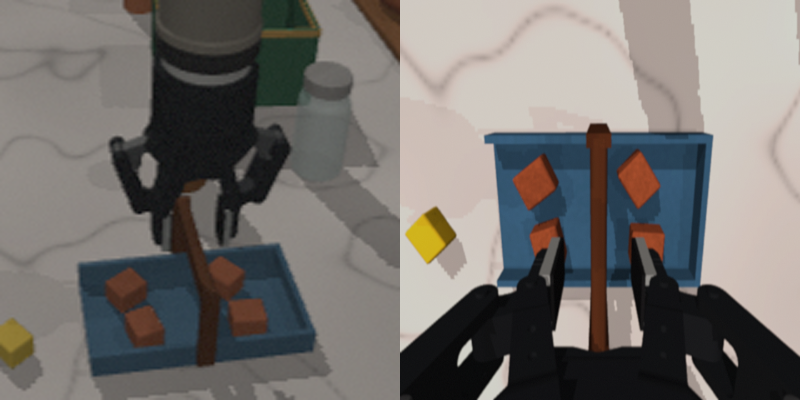

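The fingers straddle the bar, but their tips look higher or farther away than the state says. I'll triangulate them from both views: the tips are at about (548,240)/(637,240) in the wrist panel and (165,245)/(228,243) in the side panel.

Run:
```python
from h import *
s,R=st()
a=snap('side');b=snap('wrist');d=snap('scene')
def P(c): return np.array(c['intrinsics'])@np.c_[c['R'],c['t']]
for sp,wp in(((165,245),(147,239)),((228,243),(236,239))):
    u=(230+sp[0]*.425,200+sp[1]*.425); v=(wp[0]*1.4,wp[1]*1.05)
    X=cv2.triangulatePoints(P(a),P(b),np.array(u),np.array(v)).ravel(); X=X[:3]/X[3]; print(X.round(4),proj(a,X)-u,proj(b,X)-v)
```

```text
t 5.72 p [ 0.4501 -0.3507  0.0607] grasp [ 0.4501 -0.3507  0.0717] 
x [ 0.001  1.    -0.   ] y [ 1.    -0.001  0.   ] z [ 0. -0. -1.] 
q [ 0.83  0.49 -0.28  1.65  0.15  1.02  0.51] F [ 0.4  0.  -0.7] open 0.465 g 0.0
[ 0.4222 -0.3453  0.0795] [-2.06167872 -0.31755628] [9.92539945 2.72291084]
[ 0.4759 -0.3465  0.0745] [-1.04717043  0.20057517] [5.05610549 0.81986147]
```

Request:
move_arm([
  [[0,0,1.0],[0,0,0],4],
  [[0,0,0],[0,0,0],0.2],
  [[0,0,0],[0,0,0],0.2],
  [[0,0,0],[0,0,0],0.2],
  [[0,0,0],[0,0,0],0.2],
  [[0,0,0],[0,0,0],0.2],
  [[0,0,0],[0,0,0],0.2],
  [[0,0,0],[0,0,0],0.2],
], grip_force=80)

```text
time_s: 6.88
eef_pos: [0.4497, -0.3504, 0.0502]
orientation: [-2.222, -2.22, 0.0]
force: [-1.0, 0.8, -0.7]
opening: 0.084
grip_force: 78.6
```

Request:
move_arm([
  [[0,0,-0.5],[0,0,0],0.2],
  [[0,0,-1],[0,0,0],0.2],
  [[0,0,-1.5],[0,0,0],0.2],
  [[0,0,-2],[0,0,0],0.2],
  [[0,0,0],[0,0,0],0.2],
  [[0,0,0],[0,0,0],0.2],
])

```text
time_s: 7.62
eef_pos: [0.4495, -0.3504, 0.1002]
orientation: [-2.222, -2.22, 0.0]
force: [0.4, 0.0, -4.0]
opening: 0.085
grip_force: 78.3
```

Run:
```python
from h import *
st(); a=snap('side');b=snap('wrist')
cv2.imwrite('pics/k3.png',np.hstack([cv2.resize(a['color'][170:370,230:430,::-1],(400,400),interpolation=2),cv2.resize(b['color'][:,:,::-1],(400,400))]))
```

```text
t 7.62 p [ 0.4495 -0.3504  0.1002] grasp [ 0.4495 -0.3504  0.1112] 
x [0.001 1.    0.   ] y [ 1.    -0.001 -0.   ] z [-0.  0. -1.] 
q [ 0.84  0.45 -0.29  1.61  0.14  1.1   0.52] F [ 0.4  0.  -4. ] open 0.085 g 78.3
```

View pics/k3.png

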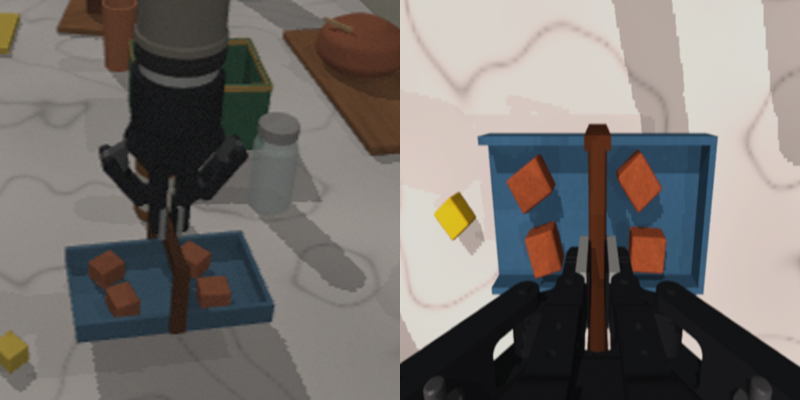

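The tray is held level, with all four pieces on it and 4 N of load. Next I lift it and carry it to the tin.

Request:
move_arm([
  [[0,0,-1.5],[0,0,0],0.2],
  [[0,0,-3],[0,0,0],0.2],
  [[0,0,-4],[0,0,0],0.2],
  [[0,0,-3.5],[0,0,0],0.2],
  [[0,0,-2],[0,0,0],0.2],
  [[1,0.8,0],[0,0,0],0.2],
  [[2,1.5,0],[0,0,0],0.2],
  [[3,2.3,0],[0,0,0],0.2],
  [[3,2.3,0],[0,0,0],0.2],
  [[3,2.3,0],[0,0,0],0.2],
  [[3,2.3,0],[0,0,0],0.2],
  [[3,2.3,0],[0,0,0],0.2],
  [[3,2.3,0],[0,0,0],0.2],
  [[3,2.3,0],[0,0,0],0.2],
  [[3,2.3,0],[0,0,0],0.2],
  [[3,2.3,0],[0,0,0],0.2],
  [[2,1.5,0],[0,0,0],0.2],
  [[1,0.8,0],[0,0,0.03],0.2],
  [[0,0,0],[0,0,0.03],0.2],
  [[0,0,0],[0,0,0.03],0.2],
])

```text
time_s: 10.22
eef_pos: [0.7025, -0.0213, 0.2393]
orientation: [-2.322, -2.115, 0.003]
force: [0.1, -1.6, -4.3]
opening: 0.082
grip_force: 78.5
```

Run:
```python
from h import *
s,R=st(); p=s['eef_pos']
c=snap('scene')
# tray in tool frame: tool y = tray x, tool z down
T=lambda X:p+R[:,1]*X[0]-R[:,0]*X[1]*-1+(-R[:,2])*(X[2]-.05)
for X in[(-.09,-.05,.022),(-.09,.05,.022),(.09,-.05,.022),(.09,.05,.022)]: print('pred',proj(c,T(X)).round(1))
hsv=cv2.cvtColor(c['color'],cv2.COLOR_RGB2HSV); m=cv2.inRange(hsv,(100,100,30),(125,255,255)); 
pts=cv2.findNonZero(m); print(cv2.boundingRect(pts), cv2.boxPoints(cv2.minAreaRect(pts)).round(0).tolist())
# lip-rotation plan in tin frame
for th in (0,10,20,30,40,45):
    t=np.radians(th); print(th,np.round([.045+.09*np.cos(t)-.045*np.sin(t),.122+.09*np.sin(t)+.045*np.cos(t)],4))
```

```text
t 10.22 p [ 0.7025 -0.0213  0.2393] grasp [ 0.7025 -0.0213  0.2503] 
x [ 0.093  0.996 -0.001] y [ 0.996 -0.093 -0.002] z [-0.002 -0.001 -1.   ] 
q [ 0.17  0.67 -0.36  0.92  0.22  1.59 -0.2 ] F [ 0.1 -1.6 -4.3] open 0.082 g 78.5
pred [325.5 244.7]
pred [356.9 217.4]
pred [398.3 302.7]
pred [428.7 270.1]
(325, 220, 102, 88) [[322.0, 250.0], [352.0, 212.0], [428.0, 272.0], [398.0, 310.0]]
0 [0.135 0.167]
10 [0.1258 0.1819]
20 [0.1142 0.1951]
30 [0.1004 0.206 ]
40 [0.085  0.2143]
45 [0.0768 0.2175]
```

Request:
move_arm([
  [[0,0,1.5],[0,0,0],0.2],
  [[0,0,2.2],[0,0,0],0.2],
  [[0,0,2.2],[0,0,0],0.2],
  [[0,0,1.3],[0,0,0],0.2],
  [[0,0,0],[0,0,0],0.2],
  [[0,-0.66,-1.14],[-0.131,0,0],0.2],
  [[0,-0.66,-1.14],[-0.131,0,0],0.2],
  [[0,-0.66,-1.14],[-0.131,0,0],0.2],
  [[0,-0.66,-1.14],[-0.131,0,0],0.2],
  [[0,-0.66,-1.14],[-0.131,0,0],0.2],
  [[0,-0.66,-1.14],[-0.131,0,0],0.2],
  [[0,0,0],[0,0,0],0.2],
  [[0,0,0],[0,0,0],0.2],
  [[0,0,0],[0,0,0],0.2],
  [[0,0,0],[0,0,0],0.2],
  [[0,0,0],[0,0,0],0.2],
  [[0,0,0],[0,0,0],0.2],
  [[0,0,0],[0,0,0],0.2],
])

```text
time_s: 12.52
eef_pos: [0.6454, -0.0156, 0.2189]
orientation: [1.827, 1.668, 0.691]
force: [-0.4, 0.4, -3.8]
opening: 0.083
grip_force: 79.1
```

Run:
```python
from h import *
st(); a=snap('side');b=snap('wrist');d=snap('scene')
cv2.imwrite('pics/k4.png',np.hstack([cv2.resize(d['color'][170:330,250:450,::-1],(400,320),interpolation=2),cv2.resize(b['color'][:,:,::-1],(400,320))]))
```

```text
t 12.53 p [ 0.6454 -0.0156  0.2189] grasp [ 0.6376 -0.0149  0.2267] 
x [ 0.091  0.996 -0.   ] y [ 0.704 -0.064  0.707] z [ 0.704 -0.064 -0.707] 
q [ 0.22  0.06 -0.3   2.09  0.58  0.25 -0.67] F [-0.4  0.4 -3.8] open 0.083 g 79.1
```

View pics/k4.png

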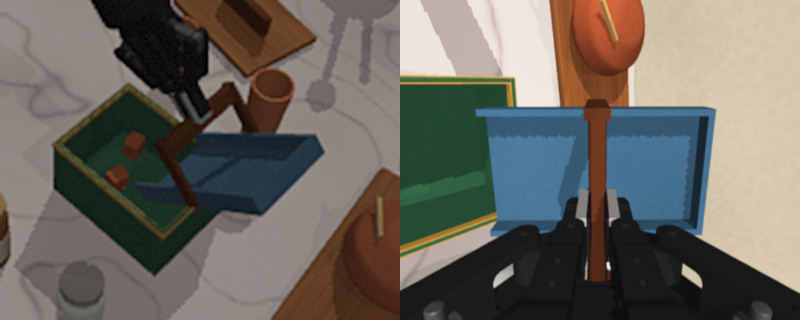

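The tray is empty, and at least two pieces can be seen in the tin; the tray hides the rest. I'll lift, level the tray and carry it back.

Request:
move_arm([
  [[0,1.4,-1.4],[0,0,0],0.2],
  [[0,1.4,-1.4],[0,0,0],0.2],
  [[0,0,0],[0.131,0,0],0.2],
  [[0,0,0],[0.131,0,0],0.2],
  [[0,0,0],[0.131,0,0],0.2],
  [[0,0,0],[0.131,0,0],0.2],
  [[0,0,0],[0.131,0,0],0.2],
  [[0,0,0],[0.131,0,0],0.2],
  [[0,0,0],[0,0,0],0.2],
  [[-2,-0.9,0],[0,0,0],0.2],
  [[-4,-1.9,0],[0,0,0],0.2],
  [[-4.6,-2.15,0],[0,0,0],0.2],
  [[-4.6,-2.15,0],[0,0,0],0.2],
  [[-4.6,-2.15,0],[0,0,0],0.2],
  [[-4.6,-2.15,0],[0,0,0],0.2],
  [[-4.6,-2.15,0],[0,0,0],0.2],
  [[-4,-1.9,0],[0,0,0],0.2],
  [[-2,-0.9,0],[0,0,0],0.2],
  [[0,0,0],[0,0,0],0.2],
  [[0,0,0],[0,0,0],0.2],
])

```text
time_s: 15.18
eef_pos: [0.4508, -0.3475, 0.2599]
orientation: [2.317, 2.119, 0.003]
force: [0.5, 1.2, -2.9]
opening: 0.083
grip_force: 79.1
```

Run:
```python
from h import *
st(); c=snap('scene'); hsv=cv2.cvtColor(c['color'],cv2.COLOR_RGB2HSV)
m=cv2.inRange(hsv,(3,90,40),(14,255,255)); n,l,s,ce=cv2.connectedComponentsWithStats(m)
print([(s[i].tolist(),ray(c,*ce[i],.014)[:2].round(3).tolist()) for i in range(1,n) if s[i,4]>20 and 270<ce[i][0]<370 and 205<ce[i][1]<310])
```

```text
t 15.18 p [ 0.4508 -0.3475  0.2599] grasp [ 0.4507 -0.3475  0.2709] 
x [ 0.089  0.996 -0.   ] y [ 0.996 -0.089  0.003] z [ 0.003 -0.    -1.   ] 
q [ 0.77  0.34 -0.21  1.36  0.07  1.45  0.48] F [ 0.5  1.2 -2.9] open 0.083 g 79.1
[([311, 235, 12, 15, 114], [0.521, 0.05]), ([303, 253, 12, 13, 106], [0.536, -0.004])]
```

Request:
move_arm([
  [[0,0,2],[0,0,0],0.2],
  [[0,0,4],[0,0,0],0.2],
  [[0,0,5],[0,0,0],0.2],
  [[0,0,5],[0,0,0],0.2],
  [[0,0,3],[0,0,0],0.2],
  [[0,0,1.4],[0,0,0],0.2],
  [[0,0,0.3],[0,0,0],0.2],
  [[0,0,0.2],[0,0,0],0.2],
  [[0,0,0],[0,0,0],0.2],
  [[0,0,0],[0,0,0],0.2],
])

```text
time_s: 16.48
eef_pos: [0.4513, -0.3498, 0.0506]
orientation: [2.319, 2.117, 0.0]
force: [0.1, 0.6, -2.7]
opening: 0.087
grip_force: 79.0
```

Lower by small steps until the weight comes off, then release and rise.

Request:
move_arm([
  [[0,0,0.1],[0,0,0],0.2],
  [[0,0,0.1],[0,0,0],0.2],
  [[0,0,0],[0,0,0],0.2],
])

```text
time_s: 16.85
eef_pos: [0.4513, -0.3498, 0.0502]
orientation: [2.319, 2.117, 0.0]
force: [-2.3, 2.1, 8.1]
opening: 0.085
grip_force: 80.6
```

Request:
move_arm([
  [[0,0,0],[0,0,0],4],
  [[0,0,0],[0,0,0],4],
  [[0,0,0],[0,0,0],4],
  [[0,0,0],[0,0,0],4],
  [[0,0,0],[0,0,0],4],
  [[0,0,-2],[0,0,0],4],
  [[0,0,-4],[0,0,0],4],
  [[0,0,-5],[0,0,0],4],
  [[0,0,-5],[0,0,0],4],
  [[0,0,-5],[0,0,0],4],
  [[4.8,1.6,0],[0,0,0],4],
  [[4.8,1.6,0],[0,0,0],4],
  [[4.8,1.6,0],[0,0,0],4],
  [[4.8,1.6,0],[0,0,0],4],
  [[4.8,1.6,0],[0,0,0],4],
  [[4.8,1.6,0],[0,0,0],4],
  [[0,0,0],[0,0,0],4],
  [[0,0,0],[0,0,0],4],
])

```text
time_s: 19.1
eef_pos: [0.5723, -0.0718, 0.2574]
orientation: [2.32, 2.118, -0.002]
force: [-0.2, -0.4, -0.1]
opening: 0.473
grip_force: 0.0
```

Run:
```python
from h import *
st(); c=snap('wrist','w2.png'); hsv=cv2.cvtColor(c['color'],cv2.COLOR_RGB2HSV)
def comps(c,lo,hi,z,mn=60):
    hsv=cv2.cvtColor(c['color'],cv2.COLOR_RGB2HSV); m=cv2.inRange(hsv,lo,hi); n,l,s,ce=cv2.connectedComponentsWithStats(m)
    for i in range(1,n):
        if s[i,4]>mn: print(s[i].tolist(),ray(c,*ce[i],z)[:2].round(3).tolist())
comps(c,(3,90,30),(14,255,255),.014)
print('brass');m=cv2.inRange(hsv,(15,70,60),(32,255,255)); n,l,s,ce=cv2.connectedComponentsWithStats(m); i=1+np.argmax(s[1:,4])
pp=np.argwhere(l==i)[:,::-1]; P=np.array([ray(c,u,v,.1)[:2] for u,v in pp]).astype(np.float32)
print(s[i],cv2.minAreaRect(P))
a=snap('scene'); print('scene blue'); comps(a,(100,100,30),(125,255,255),.01)
A=cv2.inRange(cv2.cvtColor(a['color'],cv2.COLOR_RGB2HSV),(100,100,30),(125,255,255)); r=cv2.findNonZero(A).reshape(-1,2)
print(cv2.minAreaRect(np.array([ray(a,u,v,.015)[:2] for u,v in r],np.float32)))
```

```text
t 19.1 p [ 0.5723 -0.0718  0.2574] grasp [ 0.5723 -0.0718  0.2684] 
x [ 0.091  0.996 -0.001] y [ 0.996 -0.091 -0.001] z [-0.001 -0.001 -1.   ] 
q [ 0.33  0.37 -0.34  1.33  0.12  1.46 -0.09] F [-0.2 -0.4 -0.1] open 0.473 g 0.0
[454, 0, 106, 183, 18265] [0.83, -0.009]
[206, 45, 26, 30, 558] [0.52, 0.05]
[227, 100, 23, 26, 448] [0.535, -0.006]
[225, 131, 25, 30, 502] [0.529, -0.04]
[192, 140, 23, 24, 509] [0.49, -0.044]
[198, 238, 30, 12, 88] [0.487, -0.154]
[174, 258, 33, 25, 245] [0.449, -0.185]
[453, 357, 20, 27, 262] [0.797, -0.368]
[536, 358, 24, 16, 178] [0.915, -0.369]
brass
[ 165   28  199  148 2540] ((0.5666417479515076, -0.001251406967639923), (0.12248948961496353, 0.16349630057811737), 84.81546020507812)
scene blue
[139, 299, 50, 44, 836] [0.389, -0.348]
[160, 321, 65, 66, 2288] [0.489, -0.357]
((0.4523967504501343, -0.35244324803352356), (0.10017267614603043, 0.18496975302696228), 84.58928680419922)
```

All four pieces are inside the tin, and the tray is back down flat. I'll measure the rim more carefully in all three cameras.

```bash
cat >> h.py <<'E'
def quad(c,m,z,n=4):
    # corners of the convex hull of a mask, cast to height z
    m=cv2.morphologyEx(m,cv2.MORPH_CLOSE,np.ones((5,5))); k,l,s,ce=cv2.connectedComponentsWithStats(m); i=1+np.argmax(s[1:,4])
    h=cv2.convexHull(cv2.findNonZero((l==i).astype(np.uint8))); q=cv2.approxPolyN(h,n,ensure_convex=True).reshape(-1,2)
    P=np.array([ray(c,u,v,z)[:2] for u,v in q]); d=np.roll(P,-1,0)-P
    print('quad',q.round(1).tolist(),'\n',P.round(4).tolist(),'mean',P.mean(0).round(4),'len',np.hypot(*d.T).round(4),'ang',np.degrees(np.arctan2(d[:,1],d[:,0])).round(1))
    return P
E
python3 - <<'E'
from h import *
for n,(u0,v0,u1,v1) in(('wrist',(150,10,380,190)),('scene',(270,205,372,310))):
    c=snap(n); hsv=cv2.cvtColor(c['color'],cv2.COLOR_RGB2HSV); box=np.zeros(hsv.shape[:2],np.uint8); box[v0:v1,u0:u1]=255
    for lo in ((15,70,60),(14,50,35)):
        print(n,lo); quad(c,cv2.inRange(hsv,lo,(35,255,255))&box,.1)
    if n=='wrist': print('cam',-np.array(c['R']).T@c['t']); g=(cv2.inRange(hsv,(60,80,15),(95,255,255))|cv2.inRange(hsv,(14,50,35),(35,255,255)))&box; quad(c,g,.1)
E
```

```text
wrist (15, 70, 60)
quad [[359, 179], [171, 179], [158, 20], [369, 20]] 
 [[0.6463, -0.0755], [0.4748, -0.0594], [0.4868, 0.0722], [0.6588, 0.0561]] mean [ 0.5667 -0.0017] len [0.1722 0.1322 0.1727 0.1322] ang [174.6  84.8  -5.4 -95.4]
wrist (14, 50, 35)
quad [[360, 179], [171, 179], [157, 19], [369, 19]] 
 [[0.6472, -0.0756], [0.4748, -0.0594], [0.4862, 0.073], [0.6588, 0.0568]] mean [ 0.5667 -0.0013] len [0.1732 0.1329 0.1734 0.133 ] ang [174.6  85.1  -5.4 -95. ]
cam [ 0.57668507 -0.00576494  0.42213499]
quad [[360, 179], [171, 179], [157, 19], [369, 19]] 
 [[0.6472, -0.0756], [0.4748, -0.0594], [0.4862, 0.073], [0.6588, 0.0568]] mean [ 0.5667 -0.0013] len [0.1732 0.1329 0.1734 0.133 ] ang [174.6  85.1  -5.4 -95. ]
scene (15, 70, 60)
quad [[331, 289], [274, 242], [314, 210], [370, 253]] 
 [[0.6492, -0.0804], [0.4756, -0.0666], [0.4888, 0.0701], [0.6631, 0.0532]] mean [ 0.5692 -0.0059] len [0.1741 0.1374 0.1752 0.1343] ang [175.5  84.5  -5.5 -96. ]
scene (14, 50, 35)
quad [[331, 290], [274, 242], [314, 210], [370, 253]] 
 [[0.6506, -0.0824], [0.4756, -0.0666], [0.4888, 0.0701], [0.6631, 0.0532]] mean [ 0.5695 -0.0064] len [0.1757 0.1374 0.1752 0.1361] ang [174.9  84.5  -5.5 -95.3]
```

Request:
move_arm([
  [[4.85,-0.85,0],[0,0,0],4],
  [[4.85,-0.85,0],[0,0,0],4],
  [[4.85,-0.85,0],[0,0,0],4],
  [[4.85,-0.85,0],[0,0,0],4],
  [[4.85,-0.85,0],[0,0,0],4],
  [[4.85,-0.85,0],[0,0,0],4],
  [[4.85,-0.85,0],[0,0,0],4],
  [[4.85,-0.85,0],[0,0,0],4],
  [[0,0,0],[0,0,-0.149],4],
  [[0,0,0],[0,0,-0.149],4],
  [[0,0,0],[0,0,-0.149],4],
  [[0,0,0],[0,0,-0.149],4],
  [[0,0,0],[0,0,-0.149],4],
  [[0,0,0],[0,0,-0.149],4],
  [[0,0,0],[0,0,-0.149],4],
  [[0,0,0],[0,0,-0.149],4],
  [[0,0,0],[0,0,-0.149],4],
  [[0,0,0],[0,0,0],4],
  [[0,0,0],[0,0,0],4],
])

```text
time_s: 21.68
eef_pos: [0.5404, 0.3207, 0.2576]
orientation: [0.507, 3.1, -0.001]
force: [-0.0, -0.9, -0.2]
opening: 0.469
grip_force: 0.0
```

Run:
```python
from h import *
st(); c=snap('wrist','w3.png'); hsv=cv2.cvtColor(c['color'],cv2.COLOR_RGB2HSV)
m=cv2.inRange(hsv,(7,90,60),(16,255,255)); k,l,s,ce=cv2.connectedComponentsWithStats(m); print(s[np.argsort(-s[:,4])[1:5]].tolist())
print([proj(c,[.508+.085*a*.949+.065*b*.316,.332-.085*a*.316+.065*b*.949,.012]).round(0).tolist() for a,b in((1,1),(1,-1),(-1,-1),(-1,1))])
quad(c,m,.012)
d=cv2.inRange(hsv,(0,60,5),(12,255,58)); k,l,s,ce=cv2.connectedComponentsWithStats(d); print(s[np.argsort(-s[:,4])[1:6]].tolist())
```

```text
t 21.68 p [0.5404 0.3207 0.2576] grasp [0.5404 0.3207 0.2686] 
x [-0.948  0.318 -0.   ] y [ 0.318  0.948 -0.   ] z [ 0. -0. -1.] 
q [-0.14  0.56 -0.74  1.16  0.36  1.56  0.44] F [-0.  -0.9 -0.2] open 0.469 g 0.0
[[218, 55, 120, 154, 17170], [73, 150, 90, 65, 3429], [140, 253, 65, 57, 1129], [109, 388, 43, 32, 685]]
[[331.0, 211.0], [222.0, 211.0], [215.0, 59.0], [337.0, 58.0]]
quad [[333, 207], [225, 208], [217, 56], [338, 54]] 
 [[0.6054, 0.371], [0.5655, 0.2485], [0.405, 0.3001], [0.4441, 0.4232]] mean [0.505  0.3357] len [0.1288 0.1686 0.1292 0.1695] ang [-108.   162.2   72.4  -17.9]
[[86, 162, 41, 30, 697], [140, 261, 65, 51, 180], [273, 95, 4, 85, 171], [107, 389, 41, 31, 81], [234, 362, 42, 9, 75]]
```

View pics/w3.png

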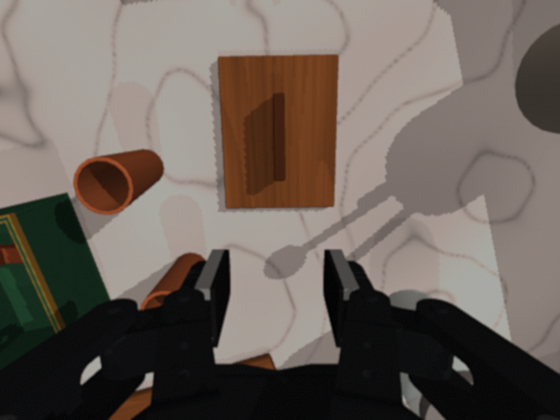

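The wooden lid is clear at (278,132), its size measures true (169 x 129 mm) and its handle runs along the image columns between the fingers. I'll go down and pinch it.

Request:
move_arm([
  [[3.75,0.25,3],[0,0,0],4],
  [[0,0,4],[0,0,0],4],
  [[0,0,5],[0,0,0],4],
  [[0,0,5],[0,0,0],4],
  [[0,0,3],[0,0,0],4],
  [[0,0,2],[0,0,0],4],
  [[0,0,1],[0,0,0],4],
  [[0,0,0.3],[0,0,0],4],
  [[0,0,0],[0,0,0],0.2],
  [[0,0,0],[0,0,0],0.2],
  [[0,0,0],[0,0,0],0.2],
  [[0,0,0],[0,0,0],0.2],
  [[0,0,0],[0,0,0],0.2],
  [[0,0,0],[0,0,0],0.2],
  [[0,0,0],[0,0,0],0.2],
  [[0,0,0],[0,0,0],0.2],
  [[0,0,0],[0,0,0],0.2],
], grip_force=80)

```text
time_s: 23.85
eef_pos: [0.5061, 0.3356, 0.0263]
orientation: [0.502, 3.099, 0.001]
force: [-1.2, -1.6, 5.8]
opening: 0.023
grip_force: 2.9
```

Run:
```python
from h import *
st()
```

```text
t 23.85 p [0.5061 0.3356 0.0263] grasp [0.506  0.3356 0.0373] 
x [-0.949  0.316 -0.002] y [0.316 0.949 0.001] z [ 0.002  0.    -1.   ] 
q [-0.17  0.68 -0.68  1.56  0.47  1.06  0.28] F [-1.2 -1.6  5.8] open 0.023 g 2.9
```

The fingertips shut on top of the handle, so the fingers end about 25 mm short of nominal, which fits the tray grasp too. I'll raise, open, and go about 24 mm deeper.

Request:
move_arm([
  [[0,0,-2],[0,0,0],4],
  [[0,0,0],[0,0,0],4],
  [[0,0,0],[0,0,0],4],
  [[0,0,0],[0,0,0],4],
  [[0,0,0],[0,0,0],4],
  [[0,0,2],[0,0,0],4],
  [[0,0,1.2],[0,0,0],4],
  [[0,0,0.6],[0,0,0],4],
  [[0,0,0],[0,0,0],4],
])

```text
time_s: 24.98
eef_pos: [0.5047, 0.3353, 0.0057]
orientation: [-0.501, -3.1, 0.002]
force: [-0.0, -0.5, 0.3]
opening: 0.469
grip_force: 0.0
```

Run:
```python
from h import *
st();c=snap('scene');hsv=cv2.cvtColor(c['color'],cv2.COLOR_RGB2HSV);box=np.zeros(hsv.shape[:2],np.uint8);box[150:210,325:410]=255
quad(c,cv2.inRange(hsv,(5,90,60),(16,255,255))&box,.012)
```

```text
t 24.98 p [0.5047 0.3353 0.0057] grasp [0.5047 0.3353 0.0167] 
x [-0.949  0.315  0.001] y [ 0.315  0.949 -0.001] z [-0.001 -0.001 -1.   ] 
q [-0.18  0.71 -0.66  1.58  0.49  1.03  0.27] F [-0.  -0.5  0.3] open 0.469 g 0.0
quad [[327, 209], [330, 172], [372, 152], [433, 209]] 
 [[0.4763, 0.1563], [0.4011, 0.274], [0.4491, 0.4252], [0.6974, 0.3458]] mean [0.5059 0.3003] len [0.1396 0.1586 0.2607 0.2912] ang [ 122.6   72.4  -17.7 -139.4]
```

Request:
move_arm([
  [[0,0,0],[0,0,0],0.2],
  [[0,0,0],[0,0,0],0.2],
  [[0,0,0],[0,0,0],0.2],
  [[0,0,0],[0,0,0],0.2],
  [[0,0,0],[0,0,0],0.2],
  [[0,0,0],[0,0,0],0.2],
  [[0,0,0],[0,0,0],0.2],
], grip_force=80)

```text
time_s: 25.9
eef_pos: [0.5058, 0.3366, 0.0077]
orientation: [0.501, 3.1, 0.003]
force: [0.7, 1.3, 4.4]
opening: 0.112
grip_force: 80.4
```

Request:
move_arm([
  [[0,0,-1],[0,0,0],0.2],
  [[0,0,-3],[0,0,0],0.2],
  [[0,0,-4],[0,0,0],0.2],
  [[0,0,-4],[0,0,0],0.2],
  [[0,0,-4],[0,0,0],0.2],
  [[0,0,-3],[0,0,0],0.2],
  [[0,0,-1],[0,0,-0.11],0.2],
  [[0,0,0],[0,0,-0.11],0.2],
  [[0,0,0],[0,0,0],0.2],
  [[0,0,0],[0,0,0],0.2],
])

```text
time_s: 27.15
eef_pos: [0.5048, 0.3349, 0.2058]
orientation: [-0.161, -3.136, 0.002]
force: [-0.8, 0.2, -1.9]
opening: 0.123
grip_force: 79.6
```

Run:
```python
from h import *
s,R=st(); c=snap('wrist'); p=s['eef_pos']
hsv=cv2.cvtColor(c['color'],cv2.COLOR_RGB2HSV); m=cv2.inRange(hsv,(5,90,40),(16,255,255)); k,l,sa,ce=cv2.connectedComponentsWithStats(m); print(sa[np.argsort(-sa[:,4])[1:4]].tolist())
quad(c,m,p[2]-.007+.012)
```

```text
t 27.15 p [0.5048 0.3349 0.2058] grasp [0.5048 0.3349 0.2168] 
x [-0.995  0.102  0.001] y [ 0.102  0.995 -0.002] z [-0.001 -0.001 -1.   ] 
q [-0.12  0.54 -0.79  1.33  0.38  1.43  0.57] F [-0.8  0.2 -1.9] open 0.123 g 79.6
[[26, 68, 402, 303, 70884], [126, 352, 17, 27, 215]]
quad [[394, 393], [-71, 305], [127, 69], [428, 67]] 
 [[0.5914, 0.3909], [0.5139, 0.1595], [0.4147, 0.2819], [0.4267, 0.4076]] mean [0.4867 0.31  ] len [0.244  0.1576 0.1263 0.1655] ang [-108.5  129.    84.5   -5.8]
```

Request:
move_arm([
  [[-0.43,-1.5,0],[0,0,0],0.2],
  [[-0.87,-3,0],[0,0,0],0.2],
  [[-1.16,-4,0],[0,0,0],0.2],
  [[-1.16,-4,0],[0,0,0],0.2],
  [[-1.16,-4,0],[0,0,0],0.2],
  [[-1.16,-4,0],[0,0,0],0.2],
  [[-1.16,-4,0],[0,0,0],0.2],
  [[-1.16,-4,0],[0,0,0],0.2],
  [[-0.87,-3,0],[0,0,0],0.2],
  [[-0.43,-1.5,0],[0,0,0],0.2],
  [[0,0,0],[0,0,0],0.2],
  [[0,0,0],[0,0,0],0.2],
  [[0,0,0],[0,0,0],0.2],
])

```text
time_s: 28.82
eef_pos: [0.5668, -0.0, 0.2068]
orientation: [0.153, 3.138, 0.001]
force: [0.0, 0.2, -2.6]
opening: 0.118
grip_force: 79.5
```

```bash
cat > lid.py <<'E'
from h import *
s,R=st(); p=s['eef_pos']
for n in('scene','side','wrist'):
    c=snap(n); cv2.imwrite(f'pics/_{n}.png',c['color'][:,:,::-1]); hsv=cv2.cvtColor(c['color'],cv2.COLOR_RGB2HSV)
    m=cv2.inRange(hsv,(5,80,40),(17,255,255)); k,l,sa,ce=cv2.connectedComponentsWithStats(m)
    T=lambda a,b,z:proj(c,p+np.array([a*.085*.9958+b*.065*.0915,-a*.085*.0915+b*.065*.9958,0])+[0,0,-p[2]+z]).round(1).tolist()
    print(n,'pred top',[T(a,b,p[2]+.005) for a,b in((1,1),(1,-1),(-1,-1),(-1,1))]); print([sa[i].tolist() for i in np.argsort(-sa[:,4])[1:6]])
E
python3 lid.py
```

```text
t 28.82 p [ 0.5668 -0.      0.2068] grasp [ 0.5668 -0.      0.2178] 
x [-0.995  0.097 -0.   ] y [0.097 0.995 0.001] z [ 0.     0.001 -1.   ] 
q [ 0.5   0.45 -0.77  1.45  0.31  1.37  1.2 ] F [ 0.   0.2 -2.6] open 0.118 g 79.5
scene pred top [[378.0, 221.4], [337.9, 257.9], [277.4, 209.7], [318.2, 178.5]]
[[449, 222, 111, 198, 11034], [368, 254, 132, 149, 9763], [279, 183, 118, 79, 3995], [232, 264, 22, 29, 539], [447, 51, 25, 49, 330]]
side pred top [[358.6, 151.8], [371.0, 172.4], [300.0, 173.5], [295.4, 152.6]]
[[372, 176, 100, 72, 3767], [463, 258, 97, 85, 3074], [134, 45, 72, 36, 2307], [433, 391, 99, 29, 2038], [296, 148, 75, 41, 1875]]
wrist pred top [[396.6, 398.8], [158.0, 400.4], [119.8, 67.6], [430.3, 65.7]]
[[125, 29, 431, 342, 71736], [425, 197, 116, 89, 6222], [0, 68, 83, 68, 3677], [398, 346, 30, 33, 494], [466, 333, 26, 17, 222]]
```

Request:
move_arm([
  [[0,0,1.5],[0,0,0],0.2],
  [[0,0,2.5],[0,0,0],0.2],
  [[0,0,2],[0,0,0],0.2],
  [[0,0,1],[0,0,0],0.2],
  [[0,0,0],[0,0,0],0.2],
  [[0,0,0],[0,0,0],0.2],
  [[0,0,0],[0,0,0],0.2],
])

```text
time_s: 29.85
eef_pos: [0.5678, -0.0022, 0.1376]
orientation: [0.158, 3.136, 0.0]
force: [-0.3, 0.2, -2.1]
opening: 0.115
grip_force: 79.5
```

```bash
cat >> lid.py <<'E'
    # profile along vertical lines across the front edges: hue/val transitions lid top -> lid edge -> gap -> rim
    if n!='wrist':
        cols=(300,320,340,355,370) if n=='scene' else (305,320,340,355)
        r0=(215,310) if n=='scene' else (160,240)
        cl={(1):'W',2:'B',3:'G',0:'.'}
        for u in cols:
            o=''
            for v in range(*r0):
                h,S,V=hsv[v,u]; o+= 'W' if 4<=h<=14 and S>90 else 'b' if 14<h<36 and S>60 else 'g' if 55<h<96 and S>60 else '.'
            print(n,u,r0[0],o)
E
python3 lid.py
```

```text
t 29.85 p [ 0.5678 -0.0022  0.1376] grasp [ 0.5678 -0.0022  0.1486] 
x [-0.995  0.101 -0.002] y [0.101 0.995 0.   ] z [ 0.002  0.    -1.   ] 
q [ 0.49  0.5  -0.74  1.55  0.35  1.23  1.16] F [-0.3  0.2 -2.1] open 0.115 g 79.5
scene pred top [[372.0, 240.9], [333.7, 276.6], [276.8, 229.6], [315.5, 198.9]]
[[449, 222, 111, 198, 11032], [368, 254, 132, 149, 9763], [278, 202, 94, 78, 3034], [370, 204, 27, 40, 718], [232, 264, 22, 29, 535]]
scene 300 215 WWWWWWWWWWWWWWWWWWWWWWWWWWWWWWWWWWWWWbgggggg..bbbbggggggggggggggggggg..........................
scene 320 215 .g.................WWWWWWWWWWWWWWWWWWWWWWWWWWWWWWWWWWWbgggggbbgbbb.gggggggggggggggggggg........
scene 340 215 W...WWWWWWWWWWWWWWWWWWWWWWWWWWWWWWWWWWWWWWWWWWWWWWWWWWWWWWW.gb.gbbbggggggggggggg...............
scene 355 215 ................WWWWWWWWWWWWWWWWWWWWWWWWWWWWWb.b..bbbgggggggggggg..............................
scene 370 215 ......................W....WWWW................................................................
side pred top [[356.4, 175.5], [368.1, 198.2], [299.7, 199.4], [295.2, 176.5]]
[[372, 176, 100, 72, 3770], [463, 261, 97, 82, 3075], [135, 45, 71, 36, 2295], [281, 166, 87, 40, 2236], [433, 391, 100, 29, 2040]]
side 305 160 .................WWWWWWWWWWWWWWWWWWWWWWWWWWgggggggggW.bbbgggggggggggggbbbbbbbbbb
side 320 160 ..............WWWWWWWWWWWWWWWWWWWWWWWWWWWWbggggggggg.bbbbggggggggggggggggg..bb..
side 340 160 .......WWWWWWWWWWWWWWWWWWWWWWWWWWWWWWWWWWWbggggggggggbbb.ggggggggggggggggggggggg
side 355 160 ................WWWWWWWWWWWWWWWWWWWWWWWWWW.gggggggg..bbb.ggggggggggggggggggggggg
wrist pred top [[395.7, 399.4], [157.3, 401.4], [117.6, 69.1], [428.5, 66.3]]
[[125, 68, 304, 302, 64063], [458, 214, 102, 121, 7005], [461, 16, 99, 90, 6485], [0, 65, 28, 77, 1592], [48, 70, 32, 64, 499]]
```

The profiles show the gap clearly: lid underside, then dark green, then the brass rim. I'll fit these edges in both views and triangulate them.

```bash
cat > fit.py <<'E'
from h import *
s,R=st()
def edges(c,cols,r0,r1):
    hsv=cv2.cvtColor(c['color'],cv2.COLOR_RGB2HSV).astype(int); L=[];B=[]
    for u in cols:
        H,S,V=hsv[r0:r1,u].T
        b=(H>14)&(H<36)&(S>60); g=(H>54)&(H<97)&(S>60)
        W=(H>3)&(H<15)&(S>90)
        # outer rim: last brass before >=8 green rows; lid: last W before >=4 rows without W, above rim
        i=[k for k in range(len(b)-9) if b[k] and g[k+2:k+9].all()]
        if not i: continue
        i=i[-1]; w=[k for k in range(i-3) if W[k] and not W[k+1:k+4].any() and W[max(0,k-4):k].all()]
        B.append((u,r0+i+.5)); 
        if w: L.append((u,r0+w[-1]+.5))
    return [cv2.fitLine(np.array(q,np.float32),cv2.DIST_HUBER,0,.01,.01).ravel() for q in(L,B)],len(L),len(B)
def plane(c,f):  # back-projected plane of an image line
    a=np.array([f[2],f[3],1]);b=np.array([f[2]+50*f[0],f[3]+50*f[1],1]); l=np.cross(a,b)
    P=np.array(c['intrinsics'])@np.c_[c['R'],c['t']]; q=P.T@l; return q/np.linalg.norm(q[:3])
a=snap('scene');b=snap('side')
fy,*n1=edges(a,range(290,326),215,310); fx,*n2=edges(a,range(340,362),215,310); sy,*n3=edges(b,range(306,358),165,240)
print(n1,n2,n3)
ex=np.array([.9958,-.0915,0]);ey=np.array([.0915,.9958,0]);c0=np.array([.5685,-.004,0])
for i,n in((0,'lid'),(1,'rim')):
    p1,p2,p3=plane(a,fy[i]),plane(b,sy[i]),plane(a,fx[i])
    d=np.cross(p1[:3],p2[:3]); d*=np.sign(d[0])/np.linalg.norm(d)
    q=np.r_[ex,-c0@ex]; X=np.linalg.solve(np.array([p1[:3],p2[:3],q[:3]]),-np.array([p1[3],p2[3],q[3]]))
    print(n,'-y edge mid: y',round((X-c0)@ey,4),'z',X[2].round(4),'dir yaw',np.degrees(np.arctan2(d[1],d[0])).round(2),'slope',np.degrees(np.arcsin(d[2])).round(2))
    for z in((X[2],) if i==0 else (X[2],.1)):
        for nm,pl,e,o in(('scene +x',p3,ex,ey),('scene -y',p1,ey,ex),('side -y',p2,ey,ex)):
            # point on plane at height z, on the centre line of the other axis
            A=np.array([pl[:3],[0,0,1],o]); X2=np.linalg.solve(A,[-pl[3],z,c0@o]); 
            dd=np.cross(pl[:3],[0,0,1]); print('   z',round(z,4),nm,round((X2-c0)@e,4),'yaw',np.degrees(np.arctan(dd[1]/dd[0])).round(2))
E
python3 fit.py
```

```text
t 30.0 p [ 0.5675 -0.0023  0.1372] grasp [ 0.5675 -0.0023  0.1482] 
x [-0.995  0.101 -0.001] y [0.101 0.995 0.   ] z [ 0.001 -0.    -1.   ] 
q [ 0.49  0.5  -0.74  1.56  0.35  1.23  1.16] F [-0.4  0.  -2.8] open 0.121 g 79.5
[36, 36] [22, 22] [51, 52]
lid -y edge mid: y -0.0667 z 0.136 dir yaw -6.59 slope 1.1
   z 0.136 scene +x 0.0862 yaw 84.74
   z 0.136 scene -y -0.0667 yaw -6.03
   z 0.136 side -y -0.0667 yaw -4.66
rim -y edge mid: y -0.0694 z 0.0967 dir yaw -5.58 slope 0.6
   z 0.0967 scene +x 0.088 yaw 84.4
   z 0.0967 scene -y -0.0694 yaw -5.29
   z 0.0967 side -y -0.0694 yaw -4.62
   z 0.1 scene +x 0.0889 yaw 84.4
   z 0.1 scene -y -0.071 yaw -5.29
   z 0.1 side -y -0.0747 yaw -4.62
```

Request:
move_arm([
  [[0,0,0.6],[0,0,0],0.2],
  [[0,0,0.4],[0,0,0],0.2],
  [[0,0,0],[0,0,0],0.2],
  [[0,0,0],[0,0,0],0.2],
])

```text
time_s: 30.6
eef_pos: [0.5671, -0.0023, 0.1266]
orientation: [-0.158, -3.138, -0.0]
force: [-0.1, 0.6, -2.1]
opening: 0.115
grip_force: 79.5
```

```bash
python3 - <<'E'
t=open('fit.py').read()
t=t.replace("B.append((u,r0+i+.5)); ","r=c['color'][r0:r1,u,0].astype(float); sub=lambda k:half(r,k)\n        B.append((u,r0+sub(i)))")
t=t.replace("L.append((u,r0+w[-1]+.5))","L.append((u,r0+sub(w[-1])))")
t=t.replace("def edges","""def half(r,k):
    # sub-pixel half-level crossing of the falling red channel near row k
    hi=r[k-3:k+1].max(); lo=r[k+1:k+5].min(); h=(hi+lo)/2
    j=[m for m in range(k-3,k+4) if r[m]>=h>r[m+1]][-1]; return j+(r[j]-h)/(r[j]-r[j+1])
def edges""",1)
t+="""
np.set_printoptions(linewidth=200)
print(a['color'][250:290,310,:2].T.tolist()); print(b['color'][190:225,330,:2].T.tolist())
"""
open('fit.py','w').write(t)
E
python3 fit.py
```

```text
t 30.6 p [ 0.5671 -0.0023  0.1266] grasp [ 0.5671 -0.0023  0.1376] 
x [-0.995  0.1    0.   ] y [0.1   0.995 0.   ] z [-0.  0. -1.] 
q [ 0.49  0.51 -0.74  1.57  0.36  1.21  1.15] F [-0.1  0.6 -2.1] open 0.115 g 79.5
[36, 36] [22, 22] [50, 52]
lid -y edge mid: y -0.0633 z 0.1238 dir yaw -6.46 slope -1.2
   z 0.1238 scene +x 0.0833 yaw 83.94
   z 0.1238 scene -y -0.0633 yaw -7.05
   z 0.1238 side -y -0.0633 yaw -8.54
rim -y edge mid: y -0.0687 z 0.0965 dir yaw -5.26 slope 0.13
   z 0.0965 scene +x 0.0876 yaw 84.52
   z 0.0965 scene -y -0.0687 yaw -5.2
   z 0.0965 side -y -0.0687 yaw -5.06
   z 0.1 scene +x 0.0886 yaw 84.52
   z 0.1 scene -y -0.0704 yaw -5.2
   z 0.1 side -y -0.0743 yaw -5.06
[[94, 88, 90, 81, 68, 71, 72, 75, 76, 80, 83, 79, 60, 52, 50, 34, 34, 51, 45, 58, 86, 80, 51, 28, 13, 23, 19, 19, 20, 12, 15, 23, 18, 19, 18, 17, 22, 16, 22, 19], [58, 55, 57, 50, 41, 43, 45, 47, 47, 51, 54, 49, 39, 32, 25, 38, 53, 54, 55, 59, 65, 57, 44, 37, 33, 36, 38, 35, 36, 33, 34, 36, 33, 35, 34, 33, 37, 35, 36, 34]]
[[49, 64, 63, 63, 65, 65, 66, 67, 85, 87, 86, 88, 79, 69, 63, 63, 39, 33, 32, 28, 29, 31, 40, 72, 86, 86, 53, 35, 31, 32, 33, 33, 32, 32, 28], [34, 46, 43, 44, 45, 46, 46, 46, 59, 58, 59, 61, 56, 49, 43, 43, 44, 49, 49, 48, 47, 50, 51, 67, 71, 70, 56, 50, 49, 50, 49, 49, 49, 50, 48]]
```

```bash
python3 - <<'E'
t=open('fit.py').read()
t=t.replace("r=c['color'][r0:r1,u,0].astype(float);","r=c['color'][r0:r1,u,0].astype(float)-c['color'][r0:r1,u,1];").replace("hi=r[k-3:k+1].max(); lo=r[k+1:k+5].min(); h=(hi+lo)/2","h=2.")
t=t[:t.index("\nnp.set_print")]
open('fit.py','w').write(t)
E
python3 fit.py
```

```text
t 30.7 p [ 0.5673 -0.0023  0.1268] grasp [ 0.5673 -0.0023  0.1378] 
x [-0.995  0.101 -0.   ] y [0.101 0.995 0.   ] z [ 0.  0. -1.] 
q [ 0.49  0.51 -0.74  1.57  0.36  1.21  1.15] F [-0.3 -0.8 -2. ] open 0.116 g 79.5
[36, 36] [22, 22] [51, 52]
lid -y edge mid: y -0.0669 z 0.1248 dir yaw -5.16 slope -0.7
   z 0.1248 scene +x 0.0878 yaw 84.26
   z 0.1248 scene -y -0.0669 yaw -5.51
   z 0.1248 side -y -0.0669 yaw -6.36
rim -y edge mid: y -0.0692 z 0.0972 dir yaw -5.23 slope -0.07
   z 0.0972 scene +x 0.088 yaw 84.39
   z 0.0972 scene -y -0.0692 yaw -5.26
   z 0.0972 side -y -0.0692 yaw -5.34
   z 0.1 scene +x 0.0888 yaw 84.39
   z 0.1 scene -y -0.0706 yaw -5.26
   z 0.1 side -y -0.0738 yaw -5.34
```

Run:
```python
src=open('fit.py').read().split("a=snap('scene')")[0]
exec(src)
def up(c,cols,r0,r1):
    hsv=cv2.cvtColor(c['color'],cv2.COLOR_RGB2HSV).astype(int);Q=[]
    for u in cols:
        H,S,V=hsv[r0:r1,u].T; b=(H>14)&(H<36)&(S>60); g=(H>54)&(H<97)&(S>60)
        i=[k for k in range(len(b)-9) if b[k] and g[k+2:k+9].all()]
        if not i: continue
        i=i[-1]; d=c['color'][r0:r1,u,0].astype(float)-c['color'][r0:r1,u,1]
        j=[m for m in range(i,i-7,-1) if d[m]<2 and m<i-1 and d[m+1]>=2]
        if j: j=j[0]; Q.append((u,r0+j+(2-d[j])/(d[j+1]-d[j])))
    return cv2.fitLine(np.array(Q,np.float32),cv2.DIST_HUBER,0,.01,.01).ravel()
a=snap('scene');b=snap('side')
p1,p2=plane(a,up(a,range(290,326),215,310)),plane(b,up(b,range(306,358),165,240)); p3=plane(a,up(a,range(340,362),215,310))
ex=np.array([.9958,-.0915,0]);ey=np.array([.0915,.9958,0]);c0=np.array([.5685,-.004,0])
X=np.linalg.solve(np.array([p1[:3],p2[:3],ex]),[-p1[3],-p2[3],c0@ex]); print('inner rim edge y',(X-c0)@ey,'z',X[2])
for z in(.1,X[2]):
  for nm,pl,e,o in(('scene +x',p3,ex,ey),('scene -y',p1,ey,ex),('side -y',p2,ey,ex)):
    print(z,nm,(np.linalg.solve(np.array([pl[:3],[0,0,1],o]),[-pl[3],z,c0@o])-c0)@e)
```

```text
t 30.8 p [ 0.5673 -0.0023  0.1268] grasp [ 0.5673 -0.0023  0.1378] 
x [-0.995  0.101 -0.   ] y [0.101 0.995 0.   ] z [ 0. -0. -1.] 
q [ 0.49  0.51 -0.74  1.57  0.36  1.21  1.15] F [ 0.3  0.7 -1.8] open 0.119 g 79.5
inner rim edge y -0.06696610411709504 z 0.10424726721439428
0.1 scene +x 0.08441556239316086
0.1 scene -y -0.06488046742280591
0.1 side -y -0.05999207947632783
0.10424726721439428 scene +x 0.08563967369008693
0.10424726721439428 scene -y -0.06696610411709504
0.10424726721439428 side -y -0.06696610411709503
```

The inner rim edge triangulates to 104 mm where it should be 100 mm, so the cameras read about 4 mm high. That makes the gap about 20 mm, which agrees with the arm's own positions. Centring and yaw agree within about 1 mm and 0.3°. I'll lower the last 5 mm.

Request:
move_arm([
  [[0,0,0.3],[0,0,0],0.2],
  [[0,0,0.2],[0,0,0],0.2],
  [[0,0,0],[0,0,0],0.2],
  [[0,0,0],[0,0,0],0.2],
  [[0,0,0],[0,0,0],0.2],
])

```text
time_s: 31.52
eef_pos: [0.5672, -0.0023, 0.1217]
orientation: [0.158, 3.137, 0.0]
force: [-0.3, 0.5, -2.5]
opening: 0.119
grip_force: 79.5
```

```bash
python3 fit.py
python3 - <<'E'
from h import *
f=np.load('cams.npz'); a=snap('scene')
d=cv2.absdiff(f['acolor'],a['color']).max(2)
for n,(u,v) in dict(ba=(339,205),bb=(385,240),sa=(242,275),sa2=(243,297),sb=(291,310),sb2=(291,335)).items(): print(n,d[v-6:v+7,u-14:u+15].mean().round(1))
print('noise',d[380:410,300:360].mean().round(1))
E
```

```text
t 31.52 p [ 0.5672 -0.0023  0.1217] grasp [ 0.5672 -0.0023  0.1327] 
x [-0.995  0.1   -0.   ] y [0.1   0.995 0.   ] z [ 0.  0. -1.] 
q [ 0.49  0.51 -0.74  1.58  0.36  1.2   1.15] F [-0.3  0.5 -2.5] open 0.119 g 79.5
ba 57.5
bb 4.7
sa 5.0
sa2 4.5
sb 16.9
sb2 4.9
noise 5.6Traceback (most recent call last):
  File "fit.py", line 25, in <module>
    fy,*n1=edges(a,range(290,326),215,310); fx,*n2=edges(a,range(340,362),215,310); sy,*n3=edges(b,range(306,358),165,240)
           ~~~~~^^^^^^^^^^^^^^^^^^^^^^^^^^
  File "fit.py", line 19, in edges
    if w: L.append((u,r0+sub(w[-1])))
                         ~~~^^^^^^^
  File "fit.py", line 17, in <lambda>
    r=c['color'][r0:r1,u,0].astype(float)-c['color'][r0:r1,u,1]; sub=lambda k:half(r,k)
                                                                              ~~~~^^^^^
  File "fit.py", line 6, in half
    j=[m for m in range(k-3,k+4) if r[m]>=h>r[m+1]][-1]; return j+(r[j]-h)/(r[j]-r[j+1])
      ~~~~~~~~~~~~~~~~~~~~~~~~~~~~~~~~~~~~~~~~~~~~~^^^^
IndexError: list index out of range
```

The edge fit broke on one column now the gap is narrow, which doesn't matter. Beaker a and jar b changed in the scene view, so I'll check whether that is only the arm covering or shading them.

Run:
```python
from h import *
f=np.load('cams.npz'); a=snap('scene'); b=snap('side')
for k,c in(('a',a['color']),('b',b['color'])):
    for n,(u0,v0,u1,v1) in (dict(sb=(270,295,312,348),ba=(322,165,356,222)) if k=='a' else dict(sb=(352,222,386,280),ba=(275,160,300,210))).items():
        res=[]
        for im in(f[k+'color'],c):
            h=cv2.cvtColor(im[v0:v1,u0:u1],cv2.COLOR_RGB2HSV); m=cv2.inRange(h,(2,100,50),(13,255,255)); r=cv2.findNonZero(m); res.append((cv2.boundingRect(r),len(r)) if r is not None else 0)
        g0,g1=[cv2.GaussianBlur(cv2.cvtColor(i[v0:v1,u0:u1],cv2.COLOR_RGB2GRAY),(0,0),1).astype(np.float32) for i in(f[k+'color'],c)]
        print(k,n,res,'shift',np.round(cv2.phaseCorrelate(g0,g1,cv2.createHanningWindow(g0.shape[::-1],cv2.CV_32F)),2),'diff rows',cv2.absdiff(g0,g1).mean(1).round(0)[::5].tolist())
```

```text
Traceback (most recent call last):
ValueError: setting an array element with a sequence. The requested array has an inhomogeneous shape after 1 dimensions. The detected shape was (2,) + inhomogeneous part.
```

Run:
```python
from h import *
f=np.load('cams.npz'); a=snap('scene'); b=snap('side')
for k,c in(('a',a['color']),('b',b['color'])):
    for n,(u0,v0,u1,v1) in (dict(sb=(270,295,312,348),ba=(322,165,356,222)) if k=='a' else dict(sb=(352,222,386,280),ba=(275,160,300,210))).items():
        g0,g1=[cv2.GaussianBlur(cv2.cvtColor(i[v0:v1,u0:u1],cv2.COLOR_RGB2GRAY),(0,0),1).astype(np.float32) for i in(f[k+'color'],c)]
        print(k,n,'shift',cv2.phaseCorrelate(g0,g1,cv2.createHanningWindow(g0.shape[::-1],cv2.CV_32F)),'diff rows',cv2.absdiff(g0,g1).mean(1).round(0)[::5].tolist())
```

```text
a sb shift ((0.38698536871701705, -0.2204275755207803), 0.7464810992464607) diff rows [4.0, 5.0, 11.0, 13.0, 11.0, 7.0, 8.0, 8.0, 4.0, 4.0, 6.0]
a ba shift ((-4.481759272514147, 2.2942716266381815), 0.07532301920431632) diff rows [59.0, 47.0, 50.0, 32.0, 35.0, 52.0, 38.0, 53.0, 47.0, 39.0, 38.0, 37.0]
b sb shift ((-0.09454187795227043, 0.07867768347962922), 0.7635131036793744) diff rows [8.0, 15.0, 20.0, 9.0, 8.0, 12.0, 11.0, 8.0, 7.0, 7.0, 17.0, 17.0]
b ba shift ((0.014451335051559155, -0.060078547967830076), 0.6669884441375732) diff rows [0.0, 1.0, 6.0, 8.0, 8.0, 8.0, 3.0, 3.0, 2.0, 1.0]
```

Beaker a and jar b are where they stood: both show no shift in the side view, and the scene changes come from the arm covering or shading them. The lid is held about 15 mm above the rim, so I'm handing in.

```bash
python3 -c "
from cell import robot
print(robot.hand_in())"
```

```text
the job is handed in; nothing more can be done
None
```

I handed the job in at about 32 s: all four fudge pieces are in the tin, the empty tray is flat on the counter and released, and the arm is still holding the lid level, centred to about 1–2 mm and square over the tin, about 15 mm (give or take a few) above the rim.

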